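# Call the inspector and point out the odd bushing

### The job

Press the red button on the call box right down and let it go, to call the inspector. Then point at the one brass bushing among the steel ones: bring the fingertips straight above the middle of it, one or two centimetres over its top, and stay there, still pointing when you finish. Do not touch the bushings or the can, and do not point at a steel bushing.

Things in the scene. Friction and masses are not known exactly. Their poses are not given: they have to be found in the camera images.
- tray: shallow open blue plastic tray, 180 x 180 mm, fixed to the bench, rim 16 mm above the bench, floor 5 mm thick; origin at the centre of its underside, x and y along its sides. It holds four bushings in a 2 x 2 pattern about 76 mm apart; which one stands in which corner varies
- brass_bushing: the odd one out, the only yellow brass bushing: flanged bushing standing upright, loose, on the tray floor: sleeve 36 mm in outer diameter with an open 20 mm bore, 36 mm high overall, flange at its foot 50 mm in diameter and 6 mm thick; origin at the centre of its underside, z up
- brass_bushing_top (a point): centre of the open top end of the brass bushing, 36 mm above its origin, about 41 mm above the bench; z up
- steel_bushing_a: one of three grey steel bushings of the same size: flanged bushing standing upright, loose, on the tray floor: sleeve 36 mm in outer diameter with an open 20 mm bore, 36 mm high overall, flange at its foot 50 mm in diameter and 6 mm thick; origin at the centre of its underside, z up
- steel_bushing_a_top (a point): centre of its open top end, 36 mm above its origin; z up
- steel_bushing_b: one of three grey steel bushings of the same size: flanged bushing standing upright, loose, on the tray floor: sleeve 36 mm in outer diameter with an open 20 mm bore, 36 mm high overall, flange at its foot 50 mm in diameter and 6 mm thick; origin at the centre of its underside, z up
- steel_bushing_b_top (a point): centre of its open top end, 36 mm above its origin; z up
- steel_bushing_c: one of three grey steel bushings of the same size: flanged bushing standing upright, loose, on the tray floor: sleeve 36 mm in outer diameter with an open 20 mm bore, 36 mm high overall, flange at its foot 50 mm in diameter and 6 mm thick; origin at the centre of its underside, z up
- steel_bushing_c_top (a point): centre of its open top end, 36 mm above its origin; z up
- callbox: inspector call box fixed to the bench: yellow plastic, 130 (x) x 100 (y) x 45 mm high, grey cover plate, with a small amber lamp 26 mm in diameter at its +x end, 46 mm from the centre, its top 73 mm above the bench; origin at the centre of its underside. The tray and the call box may stand on either side of the bench
- call_top (a point): centre of the upper face of the round red push button on top of the call box (36 mm in diameter, in a black collar 52 mm in diameter; face 68 mm above the bench and 10 mm above the collar, 66 mm from the lamp's axis); the button goes straight down
- call (a joint): travel of the red button in m: 0 released, 0.006 fully down; springs back up when let go; about 5 N presses it right down
- can: loose white-and-metal can standing upright between tray and call box, 60 mm in diameter, 100 mm high; origin at the centre of its underside
Things that resemble listed ones, but are neither listed nor needed, are in the scene too. What is meant by the callbox is not purple or turquoise, and is the larger of those in its own colour.

How it is judged (in metres and radians):
On the way, in this order (a step that is already met when the one before it is completed fails the run):
1. the red button is pressed down (value of joint call above 0.004 m), for 0.1 s.
2. the tool points at the brass bushing from just above it and stays for a second, with the button released (horizontal distance between the grasp point and brass_bushing_top below 0.015 m and z of the grasp point in the frame of brass_bushing_top between 0.018 and 0.065 m and value of joint call below 0.0015 m), for 1 s.
At the end, for the whole second after the job is handed in: the TCP is still within 15 mm sideways of the brass bushing's top centre and 18 to 65 mm above it, the button is released (under 1.5 mm), no bushing has moved by 5 mm and the can by 10 mm (all of step 2 and distance of each of brass_bushing, steel_bushing_a, steel_bushing_b, steel_bushing_c from where it was at the start of the episode below 0.005 m and distance of can from where it was at the start of the episode below 0.01 m); the robot touches nothing.
It fails at once if a bushing is touched (contact force between any of the fingers, the arm and brass_bushing above 0.3 N or contact force between any of the fingers, the arm and steel_bushing_a above 0.3 N or contact force between any of the fingers, the arm and steel_bushing_b above 0.3 N or contact force between any of the fingers, the arm and steel_bushing_c above 0.3 N).
It fails at once if a bushing is moved by more than 5 mm (distance of any of brass_bushing, steel_bushing_a, steel_bushing_b, steel_bushing_c from where it was at the start of the episode above 0.005 m).
It fails at once if the can is touched or moved by more than 10 mm (contact force between any of the fingers, the arm and can above 0.3 N or distance of can from where it was at the start of the episode above 0.01 m).
It fails at once if the tool points at a steel bushing: TCP within 12 mm of its axis and less than 60 mm above its top ((horizontal distance between the grasp point and steel_bushing_a_top below 0.012 m and z of the grasp point in the frame of steel_bushing_a_top below 0.06 m) or (horizontal distance between the grasp point and steel_bushing_b_top below 0.012 m and z of the grasp point in the frame of steel_bushing_b_top below 0.06 m) or (horizontal distance between the grasp point and steel_bushing_c_top below 0.012 m and z of the grasp point in the frame of steel_bushing_c_top below 0.06 m)).
It also fails if it takes over 42 s, if anything falls off the work surface, if the arm or the gripper's body presses on something with over 40 N, if the wrist force passes 120 N, or if a joint passes its speed limit or range.

### The arm

A 6-joint arm with a two-finger parallel gripper is mounted at the origin on the work surface. World frame = base frame: x ahead of the robot, y to its left, z up, the work surface at z = 0. Lengths are in m, angles in degrees, forces in N, time in s.
With the tool pointing down it reaches from about 0.375 to 0.9 m from the base axis. Payload 3.1 kg.
Tool frame: the origin (TCP) lies between the finger pads, 19 mm behind the fingertips; this is the grasp point; z points along the fingers, y is the line along which they close (so a half turn about z gives the same grasp; the last joint's range is limited). The gripper opens to 87 mm and grips with 3 to 60 N. Pads are 19 mm wide; open, the fingers measure 117 mm over their backs; the gripper's body (75 mm by 190 mm) begins 51 mm behind the grasp point.
Start: joints at [-85.686, 30.224, 82.088, -0, 67.689, -10.227], TCP at [0.157, -0.605, 0.241] pointing down, gripper open.
Joint ranges: [-176.69, 176.69], [-43.24, 126.21], [12.49, 139.97], [-82, 262], [0, 151.66], [-163.58, 163.58]. Speed limits (degrees/s): [159.86, 159.86, 180, 180, 180, 180].

### API

Orientations are given as a 3x3 rotation matrix whose columns are the frame's x, y, z axes.
In Python, from rig import bot, imaging, finder gives the robot as it stands. The module is installed in compiled form; this text tells all that it offers.
- The arm moves only by the tool play_rows, never from a script. Its argument "motion" is a list that holds one entry, the list of rows, each a list of 6 numbers: the shift along the tool's x, y, z in a scale on which 1.0 is 0.5 m, then the turn, a rotation vector about the tool's x, y, z in parts of the range, where 1.0 means 90 degrees. In form: [[[dx, dy, dz, wx, wy, wz], ...]]. A call has 1 to 8 rows; each row is the pose to reach, as a shift and turn from the pose commanded when the call began, along the tool's axes at that moment; what a row does not reach only later rows make up. A row lasts 1/12 s, in which the tool goes at most 41.7 mm and 7.16 degrees, less where a joint would pass 70% of its speed; a pose out of reach is approached as far as the arm can. A call with a gripper value outside its range is refused whole. "fingers" is the finger opening in m, from 0 to 0.087, set as the call begins (left out, the last holds). The fingers move at their own pace and stop on an object; the grip force is fixed at half the most. Time passes only in rows, so rows that repeat a pose let the fingers close. It gives the time, the measured TCP pose, the force, the opening and the grip force at its end, in the units of the state.
- bot.read_state(): the state, without advancing time (a new reading comes with each control period).
- imaging.capture(name): name is "scene" or "top" or "wrist"; returns a dict with "frame" (384x512x3 uint8, red, green, blue), "camera_matrix" (3x3 intrinsics, pixels), "k1" (the pictures are not rectified: a ray, as slopes to the right and down, at radius r is drawn at 1 + k1 r^2 times it, then the intrinsics apply), "R" (3x3) and "t" (3): a world point X has camera coordinates R X + t. Camera axes: x right, y down, z forward; pixel columns grow to the right and rows downward; lengths in m; the calibration is good to about 2 mm. A picture is of the moment at which its call begins. There is no depth.
- bot.hand_in(): hands the job in; it is judged then, once.
Trained networks look in the newest picture that a camera, given by its name, has taken for a name from the list of things; names that differ only in an ending like _2 or _b are one class to them, and where a whole thing is asked for, a point or a joint stands for the part that bears it (a point fixed in the world has none). Each returns a list of dicts, best first, with "confidence" (0 to 1); they miss things now and then, are a little off and sometimes report something else, mostly with a low value. They report only what shows in the picture. A call takes as long as a camera call. They do not tell look-alikes from the thing itself.
- finder.recognise(camera, name): "at" ([x, y, z] in m, in world coordinates, good to about 4 mm: the middle of the surface that is visible of it).
- finder.outline_of(camera, name): "pixels" (384x512 bool, what is visible of it).
The state is a dict: "time_s": time; "joint_positions": joint angles; "qvel": joint speeds; "tau": joint torques, N m; "position": TCP position; "tcp_rot": TCP orientation; "force": force on the tool from outside, world axes, zero at the start; "moment": the same for the moment, N m; "opening": opening from 0.0 (shut) to 1.0 (fully open); "grasp_force": force on a finger pad.
Only numpy, scipy, OpenCV 4.12 (cv2) and the standard library are available. Lean on these libraries where they do the work, as an engineer would, in place of code of your own. Each camera call takes 0.05 s, during which the arm holds its last target. There are 200 camera calls.

## Working session

There is one attempt and no reset: what is moved stays moved. The work goes in short steps, Python scripts to look and compute and a tool call to move; the robot and the scene stay as the last step left them, time stands still between calls to the robot, and variables do not carry over. Pictures are saved under pics/ and viewed, at most 10 in all, crops included, and the job is handed in when it is done.

Besides the shell and the picture viewer there is one more tool, called after ">>>" as name(argument=value, ...) on one line, values as JSON. play_rows: Moves the arm, as the interface text tells. Its arguments: {"type":"object","properties":{"motion":{"type":"array"},"fingers":{"type":"number"}},"required":["motion"]}

```bash
mkdir -p pics; cat > h.py <<'E'
import numpy as np, cv2
from rig import bot, imaging, finder
def ray(c,u,v):
    K=c["camera_matrix"];d=np.array([(u-K[0,2])/K[0,0],(v-K[1,2])/K[1,1]]);s=d.copy()
    for _ in range(20): s=d/(1+c["k1"]*(s@s))
    R=np.array(c["R"]);o=-R.T@np.array(c["t"]);w=R.T@np.array([s[0],s[1],1.]);return o,w/np.linalg.norm(w)
def on_z(c,u,v,z):
    o,w=ray(c,u,v);return o+w*(z-o[2])/w[2]
def meet(rs):
    A=sum(np.eye(3)-np.outer(w,w) for o,w in rs);b=sum((np.eye(3)-np.outer(w,w))@o for o,w in rs);return np.linalg.solve(A,b)
def proj(c,X):
    p=np.array(c["R"])@X+np.array(c["t"]);s=p[:2]/p[2];s=s*(1+c["k1"]*(s@s));K=c["camera_matrix"];return K[0,0]*s[0]+K[0,2],K[1,1]*s[1]+K[1,2]
E
python3 - <<'E'
from h import *
np.set_printoptions(precision=4,suppress=True)
ims=[]
for n in("scene","top"):
    c=imaging.capture(n);c["K"]=0;ims.append(c["frame"])
    cv2.imwrite(f"pics/{n}.png",cv2.cvtColor(c["frame"],cv2.COLOR_RGB2BGR))
    for t in("brass_bushing","brass_bushing_top","steel_bushing_a","call_top","callbox","can","tray"):
        for r in finder.recognise(n,t):
            p=np.array(r["at"]);print(n,t,round(r["confidence"],2),p,np.round(proj(c,p)))
s=bot.read_state();print(s["time_s"],s["position"],s["tcp_rot"])
E
```

```text
scene brass_bushing 0.69 [0.5811 0.1894 0.0281] [369. 210.]
scene brass_bushing 0.16 [0.6319 0.2809 0.0284] [413. 221.]
scene brass_bushing_top 0.58 [0.5727 0.1889 0.0293] [367. 207.]
scene steel_bushing_a 0.93 [0.6553 0.2114 0.0224] [388. 232.]
scene steel_bushing_a 0.8 [0.6323 0.2788 0.0286] [412. 221.]
scene steel_bushing_a 0.57 [0.5564 0.2507 0.0266] [389. 201.]
scene call_top 0.66 [ 0.5245 -0.4264  0.0717] [106. 205.]
scene call_top 0.65 [ 0.5458 -0.1045  0.0476] [245. 206.]
scene call_top 0.48 [ 0.5583 -0.2538  0.0684] [181. 209.]
scene callbox 0.94 [ 0.5723 -0.0948  0.0297] [251. 218.]
scene callbox 0.94 [ 0.444  -0.2262  0.0307] [193. 188.]
scene callbox 0.8 [ 0.6054 -0.2471  0.0467] [185. 230.]
scene can 0.88 [0.6795 0.0025 0.0759] [303. 233.]
scene can 0.52 [0.5742 0.1878 0.0284] [367. 208.]
scene tray 0.67 [0.6047 0.2403 0.0032] [390. 222.]
top brass_bushing 0.74 [0.6199 0.2835 0.025 ] [111. 164.]
top brass_bushing 0.56 [0.5682 0.1897 0.0271] [148. 185.]
top brass_bushing_top 0.74 [0.5623 0.1854 0.0243] [150. 188.]
top steel_bushing_a 0.8 [0.5449 0.2549 0.0332] [120. 194.]
top steel_bushing_a 0.77 [0.6172 0.2817 0.0273] [111. 165.]
top steel_bushing_a 0.5 [0.6439 0.2084 0.0274] [141. 154.]
top call_top 0.73 [ 0.5498 -0.2552  0.066 ] [334. 193.]
top call_top 0.64 [ 0.5184 -0.4216  0.0656] [405. 207.]
top call_top 0.41 [ 0.5474 -0.1033  0.0464] [269. 194.]
top callbox 0.95 [ 0.415  -0.2225  0.0335] [319. 251.]
top callbox 0.69 [ 0.5739 -0.2433  0.0453] [328. 183.]
top callbox 0.62 [ 0.5557 -0.0989  0.0345] [267. 191.]
top callbox 0.61 [ 0.5355 -0.4195  0.045 ] [402. 200.]
top callbox 0.29 [0.6199 0.2793 0.0275] [112. 164.]
top can 0.92 [0.6515 0.0036 0.0974] [223. 146.]
top tray 0.56 [0.5915 0.239  0.0089] [130. 176.]
0.8 [ 0.157  -0.605   0.2413] [[ 0.968   0.2511 -0.    ]
 [ 0.2511 -0.968  -0.0001]
 [-0.      0.0001 -1.    ]]
```

View pics/scene.png

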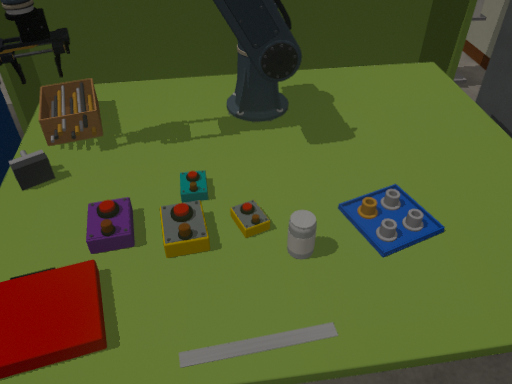

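View pics/top.png

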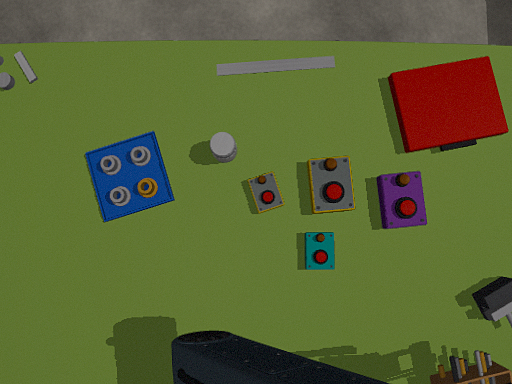

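The scene picture shows the larger yellow call box with its red button at about (181,210), and brass at (369,208). The top view shows them at (334,192) and (148,187). The smaller yellow box, the purple one and the turquoise one are look-alikes. I'll triangulate both points.

```bash
python3 - <<'E'
from h import *
np.set_printoptions(precision=4,suppress=True)
R={"b":[],"r":[]};crops=[]
for n,b,r in(("scene",(369,208),(181,210)),("top",(148,187),(334,192))):
    c=imaging.capture(n);f=c["frame"];h=cv2.cvtColor(f,cv2.COLOR_RGB2HSV).astype(int)
    red=(((h[...,0]<7)|(h[...,0]>173))&(h[...,1]>150)&(h[...,2]>90))
    br=((h[...,0]>10)&(h[...,0]<28)&(h[...,1]>100)&(h[...,2]>60))
    for k,m,p,w in(("b",br,b,15),("r",red,r,16)):
        ys,xs=np.nonzero(m[p[1]-w:p[1]+w,p[0]-w:p[0]+w]);u,v=xs.mean()+p[0]-w,ys.mean()+p[1]-w
        print(n,k,len(xs),xs.min()+p[0]-w,xs.max()+p[0]-w,ys.min()+p[1]-w,ys.max()+p[1]-w,round(u,1),round(v,1))
        R[k].append(ray(c,u,v)); print(on_z(c,u,v,.066 if k=="r" else .03))
        g=cv2.resize(f[p[1]-22:p[1]+22,p[0]-22:p[0]+22],(390,290*390//390+100),interpolation=cv2.INTER_CUBIC)
        crops.append(cv2.resize(f[p[1]-22:p[1]+22,p[0]-22:p[0]+22],(300,300),interpolation=cv2.INTER_NEAREST))
for k in R: print(k,meet(R[k]))
cv2.imwrite("pics/crops.png",cv2.cvtColor(np.vstack([np.hstack(crops[:2]),np.hstack(crops[2:])]),cv2.COLOR_RGB2BGR))
E
```

```text
scene b 319 358 376 197 218 367.8 208.0
[0.5768 0.1884 0.03  ]
scene r 119 174 188 204 214 180.5 208.3
[ 0.5539 -0.2552  0.066 ]
top b 271 138 157 178 197 147.3 187.3
[0.5625 0.1896 0.03  ]
top r 173 327 341 184 198 333.9 191.1
[ 0.5539 -0.2543  0.066 ]
b [0.564  0.1936 0.0174]
r [ 0.5539 -0.2548  0.0659]
```

View pics/crops.png

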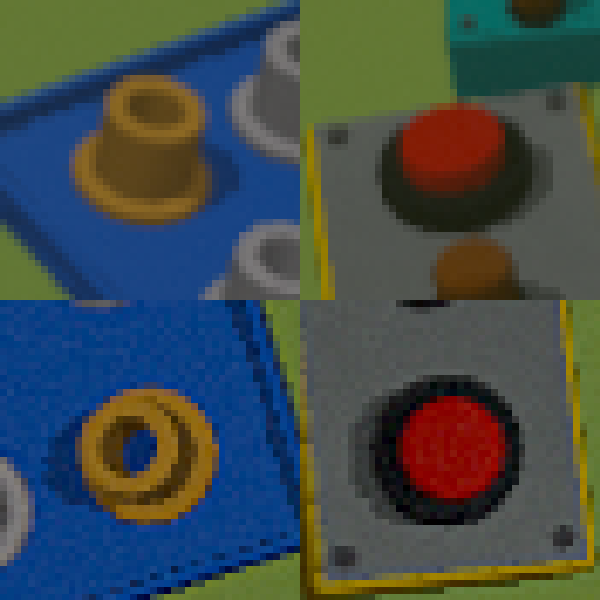

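The crops show the brass top ring centred at scene ≈(369.2,200.9) and top ≈(144.4,186.6). The red button faces are clean.

```bash
python3 - <<'E'
from h import *
np.set_printoptions(precision=4,suppress=True)
a=imaging.capture("scene");b=imaging.capture("top")
print(meet([ray(a,369.2,200.9),ray(b,144.4,186.6)]),on_z(a,369.2,200.9,.041),on_z(b,144.4,186.6,.041))
print(on_z(a,180.2,206.2,.068),on_z(b,333.8,191.1,.068))
print(on_z(b,330,163.5,.073),on_z(b,223,144,.1))
s=bot.read_state();T=np.array(s["tcp_rot"]);p=np.array(s["position"]);print(s["time_s"])
for q in([.5535,-.2548,.241],[.563,.188,.25]):print(T.T@(np.array(q)-p))
E
```

```text
[0.5632 0.1945 0.0403] [0.564  0.1943 0.041 ] [0.5631 0.1941 0.041 ]
[ 0.5489 -0.2557  0.068 ] [ 0.5537 -0.2538  0.068 ]
[ 0.6175 -0.2447  0.073 ] [0.6565 0.0025 0.1   ]
1.0
[ 0.4718 -0.2393  0.0002]
[ 0.5921 -0.6656 -0.0088]
```

Both views agree: brass top is at (0.5635, 0.194, 0.041), and the button is at (0.5525, -0.255, 0.068), 66 mm from the lamp as given. Moving above the button.

Units first: shifts go in shares of 0.5 m and turns go in shares of 90 degrees. So 0.471 m / 0.5 = 0.942, -0.239 m / 0.5 = -0.478.

>>> play_rows(motion=[[[0.472,-0.24,0,0,0,0],[0.472,-0.24,0,0,0,0],[0.472,-0.24,0,0,0,0],[0.472,-0.24,0,0,0,0],[0.942,-0.478,0.1,0,0,0],[0.942,-0.478,0.1,0,0,0],[0.942,-0.478,0.1,0,0,0],[0.942,-0.478,0.1,0,0,0]]], fingers=0)

```text
time_s: 1.67
position: [0.4069, -0.3839, 0.2185]
tcp_rot: [[0.968, 0.251, 0.0], [0.251, -0.968, -0.001], [0.0, 0.001, -1.0]]
force: [-0.1, -0.4, -0.4]
opening: 0.481
grasp_force: 0.0
```

>>> play_rows(motion=[[[0,0,0,0,0,0],[0,0,0,0,0,0],[0,0,0,0,0,0]]])

```text
time_s: 1.92
position: [0.4057, -0.3856, 0.2186]
tcp_rot: [[0.968, 0.252, -0.0], [0.252, -0.968, -0.001], [-0.0, 0.001, -1.0]]
force: [0.7, -0.5, -0.1]
opening: 0.249
grasp_force: 0.0
```

```bash
cat > d.py <<'E'
from h import *
import sys
np.set_printoptions(precision=4,suppress=True)
s=bot.read_state();T=np.array(s["tcp_rot"]);p=np.array(s["position"]);q=np.array(eval(sys.argv[1]));print(s["time_s"],p,s["opening"],T.T@(q-p))
E
python3 d.py .5525,-.2548,.11
```

```text
1.9167 [ 0.4057 -0.3856  0.2186] 0.24912492383299767 [ 0.1751 -0.0896  0.1084]
```

>>> play_rows(motion=[[[0.35,-0.18,0.06,0,0,0],[0.35,-0.18,0.1,0,0,0],[0.35,-0.18,0.14,0,0,0],[0.35,-0.18,0.18,0,0,0],[0.35,-0.18,0.216,0,0,0],[0.35,-0.18,0.216,0,0,0],[0.35,-0.18,0.216,0,0,0],[0.35,-0.18,0.216,0,0,0]]])

```text
time_s: 2.58
position: [0.5516, -0.2552, 0.1095]
tcp_rot: [[0.968, 0.251, -0.002], [0.251, -0.968, 0.001], [-0.002, -0.001, -1.0]]
force: [0.2, -0.5, 0.4]
opening: 0.009
grasp_force: 0.0
```

```bash
python3 d.py .5525,-.2548,.080; python3 - <<'E'
from h import *
for n in("scene","top","wrist"):
    c=imaging.capture(n);f=c["frame"]
    globals()[n]=f
o=[cv2.resize(scene[140:260,120:240],(390,390)),cv2.resize(top[140:260,270:390],(390,390))]
w=cv2.resize(wrist,(256,192));x=np.zeros((192,780,3),np.uint8);x[:,:256]=w
cv2.imwrite("pics/p2.png",cv2.cvtColor(np.vstack([np.hstack(o),x]),cv2.COLOR_RGB2BGR))
E
```

```text
2.5833 [ 0.5516 -0.2552  0.1095] 0.008554773188956798 [ 0.001  -0.0002  0.0295]
```

View pics/p2.png

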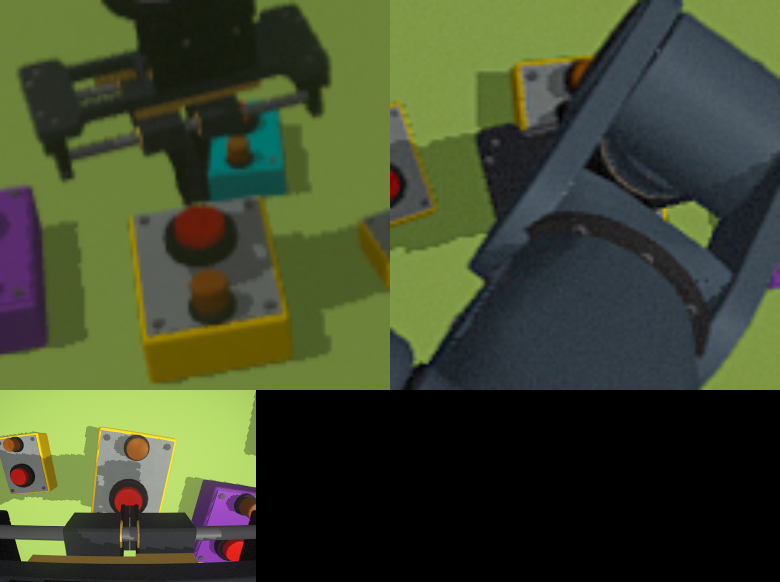

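The fingers are closed directly above the red button in both the scene and wrist views. Pressing, with the TCP going to about 0.080.

In the tool's units: 0.03 m / 0.5 = 0.06, 0.001 m / 0.5 = 0.002.

>>> play_rows(motion=[[[0.002,0,0.02,0,0,0],[0.002,0,0.04,0,0,0],[0.002,0,0.048,0,0,0],[0.002,0,0.054,0,0,0],[0.002,0,0.058,0,0,0],[0.002,0,0.06,0,0,0],[0.002,0,0.06,0,0,0],[0.002,0,0.06,0,0,0]]])

```text
time_s: 3.4
position: [0.5527, -0.2547, 0.0816]
tcp_rot: [[0.968, 0.252, -0.001], [0.252, -0.968, -0.001], [-0.001, 0.001, -1.0]]
force: [-5.4, -2.0, 8.3]
opening: 0.007
grasp_force: 4.2
```

In the tool's units: 0.002 m / 0.5 = 0.004, 0.001 m / 0.5 = 0.002.

>>> play_rows(motion=[[[0,0,0.002,0,0,0],[0,0,0.004,0,0,0],[0,0,0.004,0,0,0],[0,0,0.004,0,0,0]]])

```text
time_s: 3.73
position: [0.5528, -0.2546, 0.0814]
tcp_rot: [[0.968, 0.252, -0.001], [0.252, -0.968, -0.002], [-0.001, 0.001, -1.0]]
force: [-6.4, -0.7, 18.3]
opening: 0.01
grasp_force: 9.2
```

The button has bottomed out: force rises with no more travel. Releasing and rising.

In the tool's units: -0.18 m / 0.5 = -0.36, -0.17 m / 0.5 = -0.34.

>>> play_rows(motion=[[[0,0,-0.06,0,0,0],[0,0,-0.12,0,0,0],[0,0,-0.2,0,0,0],[0,0,-0.28,0,0,0],[0,0,-0.34,0,0,0],[0,0,-0.36,0,0,0],[0,0,-0.36,0,0,0],[0,0,-0.36,0,0,0]]])

```text
time_s: 4.4
position: [0.5529, -0.2535, 0.2578]
tcp_rot: [[0.968, 0.251, -0.001], [0.251, -0.968, 0.001], [-0.0, -0.001, -1.0]]
force: [0.4, 0.7, -1.1]
opening: 0.005
grasp_force: 0.0
```

```bash
python3 d.py .5635,.1942,.26
```

```text
4.4 [ 0.5529 -0.2535  0.2578] 0.005383339747281233 [ 0.1227 -0.4307 -0.0019]
```

In the tool's units: -0.43 m / 0.5 = -0.86, -0.215 m / 0.5 = -0.43.

>>> play_rows(motion=[[[0.123,-0.43,0,0,0,0],[0.123,-0.43,0,0,0,0],[0.123,-0.43,0,0,0,0],[0.123,-0.43,0,0,0,0],[0.246,-0.86,0,0,0,0],[0.246,-0.86,0,0,0,0],[0.246,-0.86,0,0,0,0],[0.246,-0.86,0,0,0,0]]])

```text
time_s: 5.07
position: [0.5595, 0.0814, 0.2552]
tcp_rot: [[0.968, 0.251, -0.006], [0.251, -0.968, 0.001], [-0.006, -0.002, -1.0]]
force: [0.1, -0.7, -0.3]
opening: 0.006
grasp_force: 0.0
```

>>> play_rows(motion=[[[0,0,0,0,0,0],[0,0,0,0,0,0]]])

```text
time_s: 5.23
position: [0.5597, 0.0817, 0.2555]
tcp_rot: [[0.967, 0.256, -0.006], [0.256, -0.967, 0.0], [-0.006, -0.002, -1.0]]
force: [-0.0, -0.3, -0.2]
opening: 0.004
grasp_force: 0.0
```

```bash
python3 d.py .5635,.1942,.16
```

```text
5.2333 [0.5597 0.0817 0.2555] 0.00363218255510063 [ 0.033  -0.1076  0.0955]
```

In the tool's units: -0.108 m / 0.5 = -0.216, 0.033 m / 0.5 = 0.066.

>>> play_rows(motion=[[[0.066,-0.216,0,0,0,0],[0.066,-0.216,0,0,0,0],[0.066,-0.216,0,0,0,0],[0.066,-0.216,0.06,0,0,0],[0.066,-0.216,0.14,0,0,0],[0.066,-0.216,0.19,0,0,0],[0.066,-0.216,0.19,0,0,0],[0.066,-0.216,0.19,0,0,0]]])

```text
time_s: 5.9
position: [0.5651, 0.1904, 0.1609]
tcp_rot: [[0.968, 0.249, -0.006], [0.249, -0.968, -0.001], [-0.006, -0.0, -1.0]]
force: [0.8, -0.2, -0.1]
opening: 0.01
grasp_force: 0.0
```

```bash
python3 d.py .5635,.1942,.076; python3 - <<'E'
from h import *
for n in("scene","top","wrist"):
    c=imaging.capture(n);globals()[n]=c["frame"]
x=np.hstack([cv2.resize(scene[130:260,320:450],(400,400)),cv2.resize(wrist,(400,300))if 0 else cv2.copyMakeBorder(cv2.resize(wrist,(400,300)),0,100,0,0,cv2.BORDER_CONSTANT)])
cv2.imwrite("pics/p3.png",cv2.cvtColor(x,cv2.COLOR_RGB2BGR))
c=imaging.capture("wrist");print(proj(c,np.array([.5635,.1942,.041])))
E
```

```text
5.9 [0.5651 0.1904 0.1609] 0.010112750763688505 [-0.0001 -0.0041  0.0849]
(np.float64(254.43866155041772), np.float64(197.45620037492384))
```

View pics/p3.png

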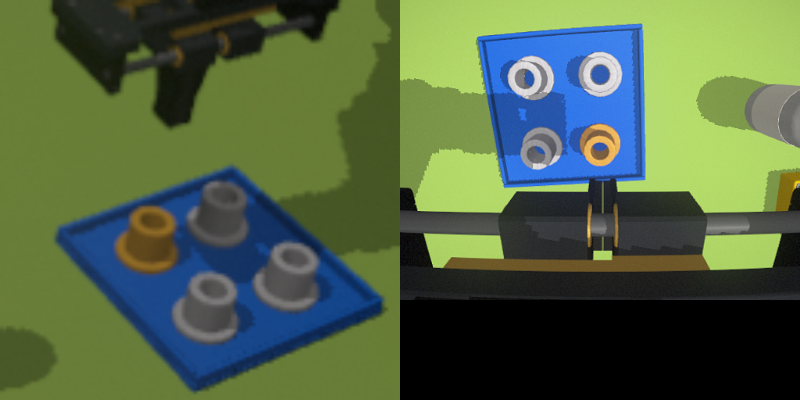

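The wrist view shows brass at native ≈(254.7,192), within 5 px of the prediction (254.4,197.5), and it is the only yellow one. Descending to point.

In the tool's units: 0.084 m / 0.5 = 0.168, -0.004 m / 0.5 = -0.008.

>>> play_rows(motion=[[[0.002,-0.008,0.03,0,0,0],[0.002,-0.008,0.07,0,0,0],[0.002,-0.008,0.11,0,0,0],[0.002,-0.008,0.136,0,0,0],[0.002,-0.008,0.156,0,0,0],[0.002,-0.008,0.168,0,0,0],[0.002,-0.008,0.168,0,0,0],[0.002,-0.008,0.168,0,0,0]]])

```text
time_s: 6.77
position: [0.5671, 0.1962, 0.0802]
tcp_rot: [[0.968, 0.251, 0.002], [0.251, -0.968, 0.0], [0.002, 0.0, -1.0]]
force: [0.8, -0.0, 0.2]
opening: 0.005
grasp_force: 0.0
```

>>> play_rows(motion=[[[0,0,0,0,0,0],[0,0,0,0,0,0],[0,0,0,0,0,0],[0,0,0,0,0,0],[0,0,0,0,0,0],[0,0,0,0,0,0],[0,0,0,0,0,0],[0,0,0,0,0,0]]])

```text
time_s: 7.43
position: [0.5664, 0.1962, 0.0794]
tcp_rot: [[0.968, 0.251, -0.0], [0.251, -0.968, -0.0], [-0.0, -0.0, -1.0]]
force: [-0.3, 0.6, -0.6]
opening: 0.005
grasp_force: 0.0
```

>>> play_rows(motion=[[[0,0,0,0,0,0],[0,0,0,0,0,0],[0,0,0,0,0,0],[0,0,0,0,0,0],[0,0,0,0,0,0],[0,0,0,0,0,0],[0,0,0,0,0,0],[0,0,0,0,0,0]]])

```text
time_s: 8.1
position: [0.5664, 0.1962, 0.0794]
tcp_rot: [[0.968, 0.251, -0.0], [0.251, -0.968, -0.0], [-0.0, -0.0, -1.0]]
force: [-0.0, 0.8, 0.7]
opening: 0.002
grasp_force: 0.0
```

```bash
python3 d.py .5635,.1942,.076; python3 - <<'E'
from h import *
s=imaging.capture("scene")["frame"];w=imaging.capture("wrist")["frame"]
x=np.hstack([cv2.resize(s[130:260,320:450],(400,400)),cv2.copyMakeBorder(cv2.resize(w,(400,300)),0,100,0,0,cv2.BORDER_CONSTANT)])
cv2.imwrite("pics/p4.png",cv2.cvtColor(x,cv2.COLOR_RGB2BGR))
E
```

```text
8.1 [0.5664 0.1962 0.0794] 0.0015152718095841882 [-0.0033  0.0012  0.0034]
```

View pics/p4.png

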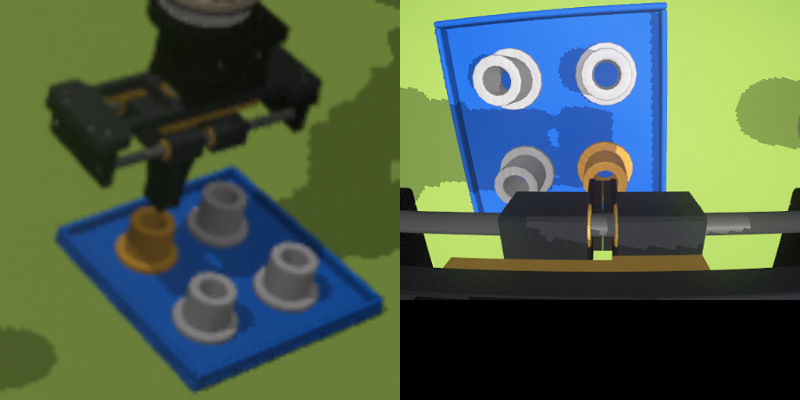

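The pictures show the fingertips just over the brass bushing, about 4 mm off centre and 19 mm above its top, and the bushings have not moved. Handing in.

```bash
python3 -c "
from rig import bot
print(bot.hand_in())"
```

```text
the job is handed in; nothing more can be done
None
```

I pressed the red call button right down and let it go, then handed the job in with the fingertips held over the brass bushing, about 19 mm above its top and about 4 mm off centre by my measurement; the hand-in returned no verdict.

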